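# Wipe the light stage and click the counting carriage into its notch

## Robot

A 6-joint arm with a two-finger parallel gripper is mounted at the origin on the work surface. World frame = base frame: x ahead of the robot, y to its left, z up, the work surface at z = 0. Lengths are in m, angles in rad, forces in N, time in s.
With the tool pointing down it reaches from about 0.35 to 0.775 m from the base axis. Payload 5.5 kg.
Tool frame: the origin (TCP) lies midway between the tips of the shut fingers; the grasp point (between the pads) lies 19 mm behind it; z points along the fingers, x is the direction in which the jaws open and shut, and the axes are right-handed (so a half turn about z gives the same grasp; the last joint's range is limited). The gripper opens to 85 mm and grips with 20 to 120 N. Pads are 22 mm wide; open, the fingers measure 114 mm over their backs; the gripper's body (76 mm by 85 mm) begins 54 mm behind the grasp point. The pads swing forward as they close: fully open they stand 13 mm farther back than shut.
Start: joints at [1.026, 0.313, 0.046, 1.304, 0, 1.431], TCP at [0.226, 0.529, 0.231] pointing down, gripper open.
Joint ranges: [-2.76, 2.76], [-0.86, 1.69], [-1.03, 1.26], [-2.2, 2.34], [-1.47, 1.5], [-3.14, 3.14]. Speed limits (rad/s): [2.57, 2.57, 3.14, 3.14, 3.14, 3.14].

## Interface

Orientations are given as a unit quaternion [x, y, z, w].
In Python, from bench import env, jaws, kinematics, vision, workorder, telemetry gives the robot as it stands. Calls block until the motion is done:
- env.move_pose(position, orientation): joint-space move of the TCP to a pose.
- env.line_to(position, rotation=None, velocity=0.15, stop_force=None): straight line of the TCP; rotation=None keeps the orientation; velocity is the mean speed in m/s. With stop_force (N) it stops when the force on the tool has changed by that much, and returns True; else False.
- env.move_j(angles): joint-space move.
- jaws.gripper_to(opening, squeeze=None): finger opening in m; squeeze is the grip in N (None keeps the last); returns when the fingers have stopped.
- env.pause(seconds).
- kinematics.inverse_kinematics(position, orientation): joint angles nearest the present ones, or None.
- vision.grab_frame(name): name is "scene" or "top" or "wrist"; returns the picture (420x560x3 uint8, red, green, blue); there is no depth.
- vision.camera_params(name): a dict with "vertical_fov" (degrees; the focal length in pixels is half the picture's height over the tangent of half this angle, whatever the lens; pixels are square), "cx", "cy" (the principal point, pixels), "cam_to_world" (4x4, takes a point from camera to world coordinates). Camera axes: x right, y up, looking along -z (the intrinsics and any distortion apply to the point x, -y, -z); pixel columns grow to the right and rows downward; lengths in m; the calibration is good to about 2 mm. The wrist camera is an equidistant fisheye: a pixel r from the principal point sees the ray r / f radians off the axis. A picture is of the moment at which its call begins: read the wrist's pose just before it. camera_params takes no time and is no camera call; for the wrist camera it gives the pose at the moment of the call.
A pose or a line that the arm cannot do raises env.MotionError and nothing moves.
- workorder.finish_job(): hands the job in, once; it reports no verdict.
Readings, each from a call of its own:
- telemetry.current_t(): time.
- telemetry.current_joints(): joint angles.
- telemetry.current_qd(): joint speeds.
- telemetry.current_joint_torque(): joint torques, N m.
- telemetry.current_ee_pos(): TCP position.
- telemetry.current_tcp_rot(): TCP orientation.
- telemetry.current_ft_force(): force on the tool from outside, world axes, zero at the start.
- telemetry.current_torque(): the same for the moment, N m.
- telemetry.current_opening(): finger opening in m.
Only numpy, scipy, OpenCV 4.12 (cv2) and the standard library are available. Lean on these libraries where they do the work, as an engineer would, in place of code of your own. Each camera call takes 0.05 s, during which the arm holds its last target.

## Task

Take the hand wiper from its cork mat and wipe the white light bed in one gentle, pressed stroke from just beside the carriage to the bed's empty far end, then stand the wiper upright on the mat again. Then pinch the carriage's upright fin and slide the carriage along the rails until its ball clicks into the single notch of the stop bar; do not run past the notch. Finish there, still gripping the fin and holding the carriage still in the notch, and leave the other things on the bench where they are.

Things in the scene. Friction and masses are not known exactly. Their poses are not given: they have to be found in the camera images.
- lightbase: the light stage, fixed: a grey box 90 mm (its x) by 360 mm (its y), origin under its centre on the bench, z up; place and yaw (within 0.15 rad) differ each time. The carriage stands at its -y end; the rest of its bed is empty.
- bed (a point): middle of the stage's flat white light bed, on its surface, 36 mm above the bench, axes as the stage's. The bed runs from y = -175 to +175 mm and is 48 mm wide, between two steel guide rails 6 mm wide along y that stand 6 mm above it.
- carriage: aluminium carriage that slides only along the stage's y, over the rails. Origin in its middle at bench height, axes as the stage's; its y on the stage can go from -130 to +130 mm, at the start -130 to -105 mm. Plate 76 mm (x) by 72 mm (y), 43 to 55 mm above the bench. It slides with 2 to 4 N (up to 6 N to start it).
- fin (a point): middle of the upright fin to pinch on the carriage: 26 mm (x) by 16 mm (y), 55 to 91 mm above the bench, at x = -22 mm, y = 0 in the carriage's frame
- ball_tip (a point): tip of the spring-loaded steel ball, 12 mm across, in the middle of the carriage's +x side (same y as the carriage's and the fin's middle); it rides along the stop bar. It snaps into the notch over the last 4 mm, sinks 2 mm, resists with up to 15 to 18 N before it leaves (4 to 7 N at 1 mm off centre), and centres the carriage there if that is let go
- stopbar: steel bar, fixed along the far (+x) side of the stage and parallel to it, 57 mm high, 360 mm long, set at a different place lengthwise each time. Same axes as the stage; origin at bench height on the stage's centre line, at the notch's y: the carriage is in the notch when its y in this frame is 0.
- notch (a point): the bar's one notch, a 9 mm gap, on the bar's near face at the ball's height (49 mm), between y = -15 and +55 mm on the stage. A dark upright marker 5 mm wide, up to 72 mm above the bench, stands behind it; a small black index line on the carriage's +x edge meets it.
- wiper: hand wiper standing on its mat, 75 mm tall, about 160 g, origin under its centre, z up: black rubber foot 34 x 34 x 8 mm, 7 mm gap with thin steel stem, grey block 28 x 28 mm from 15 to 32 mm above the underside, then the white grip
- wiper_grip (a point): middle of the wiper's square grip, 22 x 22 mm, 32 to 75 mm above its underside (this point at 53.5 mm), sides parallel to the wiper's x and y
- wiper_foot (a joint): how far the wiper's sprung foot is pressed in, 0 to 0.007 m; 0 when it hangs free or merely stands. It begins to give at 2.5 N, then 0.9 N per mm (8.8 N at 7 mm); beyond that it is rigid
- mat: square cork mat 120 x 120 mm, 4 mm thick, fixed, origin under its centre; the wiper stands on it, and one of three places between the robot and the stage is its own
- jar: bystander, stays where it is: closed glass sample jar, 52 mm across, 75 mm tall, origin under its centre
- dish: bystander, stays where it is: shallow glass dish, 76 mm across, 18 mm tall, origin under its centre
- dropper: bystander, stays where it is: amber glass bottle, 40 mm across, 95 mm tall, origin under its centre
- tally: bystander, stays where it is: round steel hand counter, 48 mm across, 20 mm high (32 mm with its push button), origin under its centre
- beaker: bystander, stays where it is: clear plastic beaker, 66 mm across, 85 mm tall, origin under its centre
- cellcase: bystander, stays where it is: closed black plastic case, 85 x 60 x 28 mm, origin under its centre
Not all that is in view belongs to the job. Of the things that look like the wiper, the smaller one is meant. Of the things shaped like the mat, the cork one is meant.

How it is judged:
On the way, in this order (a step that is already met when the one before it is completed fails the run):
1. the held wiper is pressed on the bed next to the carriage (y of wiper in the frame of lightbase between -0.06 and -0.02 m and x of wiper in the frame of lightbase between -0.014 and 0.014 m and contact force between wiper and lightbase above 1.5 N and contact force between the fingers and wiper above 1 N), for 0.05 s.
2. still pressed, it has been swept to the first third of the bed (y of wiper in the frame of lightbase between 0 and 0.03 m and x of wiper in the frame of lightbase between -0.014 and 0.014 m and contact force between wiper and lightbase above 1.5 N and contact force between the fingers and wiper above 1 N), for 0.05 s.
3. still pressed, to the middle of the stroke (y of wiper in the frame of lightbase between 0.04 and 0.07 m and x of wiper in the frame of lightbase between -0.014 and 0.014 m and contact force between wiper and lightbase above 1.5 N and contact force between the fingers and wiper above 1 N), for 0.05 s.
4. still pressed, to the last third (y of wiper in the frame of lightbase between 0.08 and 0.11 m and x of wiper in the frame of lightbase between -0.014 and 0.014 m and contact force between wiper and lightbase above 1.5 N and contact force between the fingers and wiper above 1 N), for 0.05 s.
5. still pressed, it reaches the empty end (y of wiper in the frame of lightbase between 0.125 and 0.165 m and x of wiper in the frame of lightbase between -0.014 and 0.014 m and contact force between wiper and lightbase above 1.5 N and contact force between the fingers and wiper above 1 N), for 0.05 s.
6. the wiper stands upright on its mat again and is let go (horizontal distance between wiper and mat below 0.045 m and angle between wiper's own z axis and vertical below 0.12 rad and height (world z) of wiper below 0.009 m and contact force between the fingers and wiper below 0.1 N and linear speed of wiper below 0.02 m/s), for 0.2 s.
At the end, for the whole second after the job is handed in: The carriage is still, within 2 mm of the notch centre, gripped with over 3 N; the wiper stands upright, released, within 45 mm of the mat's centre. Before, the held wiper pressed the bed (over 1.5 N) from 20-60 mm before the bed's middle (carriage side) to 125-165 mm past it (all of step 6 and y of carriage in the frame of stopbar between -0.002 and 0.002 m and contact force between the fingers and carriage above 3 N and linear speed of carriage below 0.005 m/s); the arm keeps its last pose, push and grip.
It fails at once if the wiper is pressed on the light stage with more than 20 N (contact force between wiper and lightbase above 20 N).
It fails at once if the carriage runs more than 12 mm past the notch (y of carriage in the frame of stopbar above 0.012 m).
It fails at once if a bystander is moved by more than 30 mm (distance of any of jar, dish, dropper, tally, beaker, cellcase from where it was at the start of the episode above 0.03 m).
It also fails if it takes over 64 s, if anything falls off the work surface, if the arm or the gripper's body presses on something with over 40 N, if the wrist force passes 120 N, or if a joint passes its speed limit or range.

## Working session

There is one attempt and no reset: what is moved stays moved. The work goes in short steps, each a Python script; the robot and the scene stay as the last script left them, time stands still between calls to the robot, and variables do not carry over. Pictures are saved under pics/ and viewed, and the job is handed in when it is done.

```bash
mkdir -p pics; ls; python3 - <<'E'
from bench import env,jaws,kinematics,vision,workorder,telemetry
import cv2,numpy as np
for n in("scene","top","wrist"):
    p=vision.camera_params(n);print(n,{k:(np.round(v,4).tolist() if k=="cam_to_world" else v) for k,v in p.items()})
    cv2.imwrite(f"pics/{n}0.png",vision.grab_frame(n)[:,:,::-1])
print(telemetry.current_t(),telemetry.current_tcp_rot(),telemetry.current_ft_force())
E
```

```text
pics
scene {'vertical_fov': 56.9791746252184, 'cx': 279.90105646842295, 'cy': 206.32690338084637, 'cam_to_world': [[0.4761, -0.6854, 0.551, 0.9957], [0.8792, 0.3827, -0.2837, -0.2329], [-0.0164, 0.6195, 0.7848, 0.7671], [0.0, 0.0, 0.0, 1.0]]}
top {'vertical_fov': 54.73775072263071, 'cx': 273.7879353067998, 'cy': 208.56769260305288, 'cam_to_world': [[-0.1186, 0.9691, -0.2165, 0.2952], [-0.9929, -0.1168, 0.0209, 0.0201], [-0.005, 0.2174, 0.9761, 1.0465], [0.0, 0.0, 0.0, 1.0]]}
wrist {'vertical_fov': 65.70646984690485, 'cx': 285.71097391586744, 'cy': 209.8697990684773, 'cam_to_world': [[0.3944, -0.8707, -0.2938, 0.1508], [0.9189, 0.3734, 0.1268, 0.5603], [-0.0007, -0.32, 0.9474, 0.3729], [0.0, 0.0, 0.0, 1.0]]}
0.15 [ 8.34823325e-01  5.50517525e-01 -6.16195794e-04  3.03435873e-04] [ 0.8313649  -0.12794588  0.43516204]
```

View pics/scene0.png

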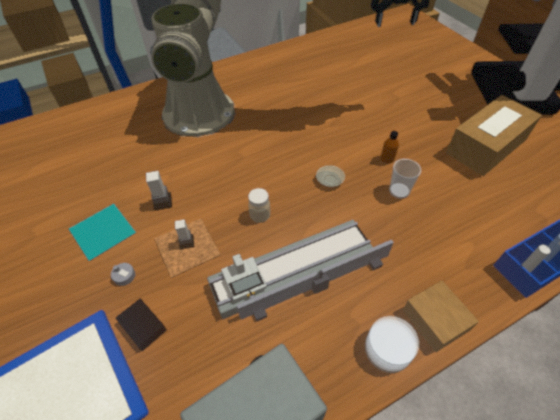

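View pics/top0.png

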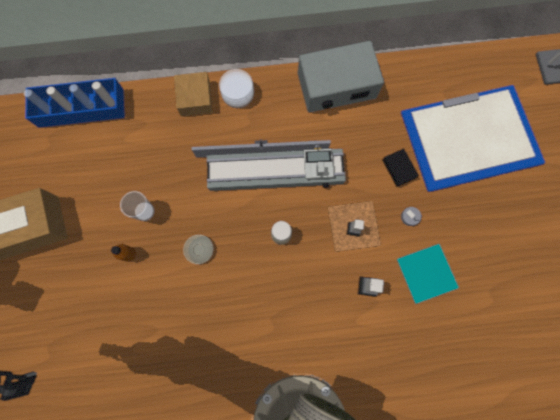

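View pics/wrist0.png

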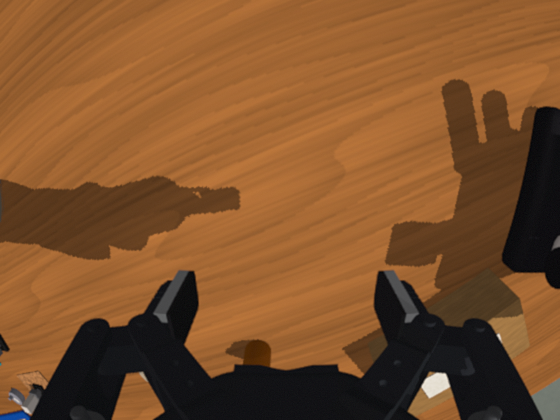

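Wiper candidates in the top view are (356,228), smaller and on the speckled cork mat, and (371,286), larger and on bare wood. Mat candidates are cork (355,227) and teal (427,274). I take the small wiper on the cork mat and will confirm both in enlarged crops.

```bash
python3 - <<'E'
import cv2
t=cv2.imread("pics/top0.png");s=cv2.imread("pics/scene0.png")
cv2.imwrite("pics/t_stage.png",cv2.resize(t[130:200,185:355],None,fx=4.7,fy=4.7,interpolation=cv2.INTER_CUBIC))
cv2.imwrite("pics/t_mat.png",cv2.resize(t[195:305,320:460],None,fx=5,fy=5,interpolation=cv2.INTER_CUBIC))
cv2.imwrite("pics/s_stage.png",cv2.resize(s[215:325,200:400],None,fx=4,fy=4,interpolation=cv2.INTER_CUBIC))
cv2.imwrite("pics/s_mat.png",cv2.resize(s[165:280,120:260],None,fx=5,fy=5,interpolation=cv2.INTER_CUBIC))
E
```

```text
(no output)
```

View pics/t_stage.png

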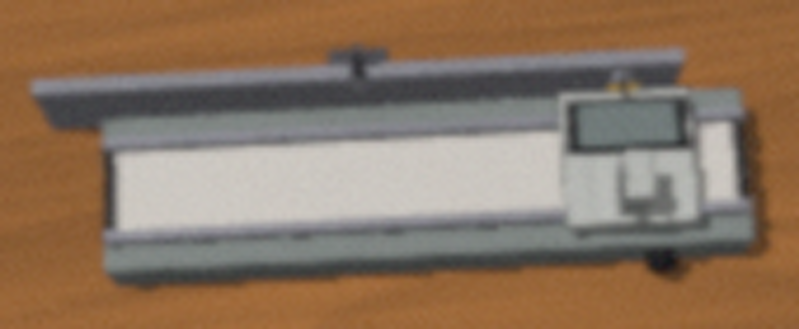

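View pics/t_mat.png

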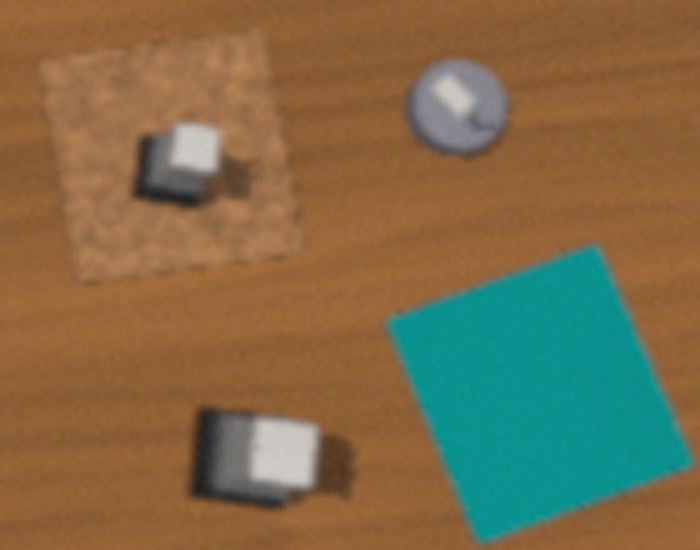

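View pics/s_stage.png

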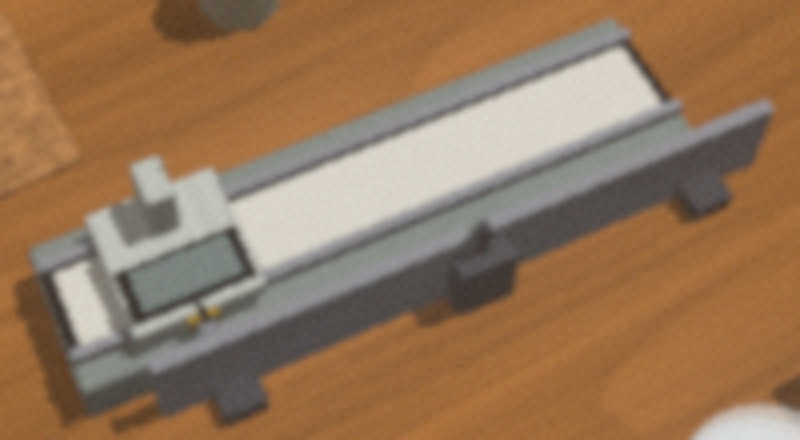

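View pics/s_mat.png

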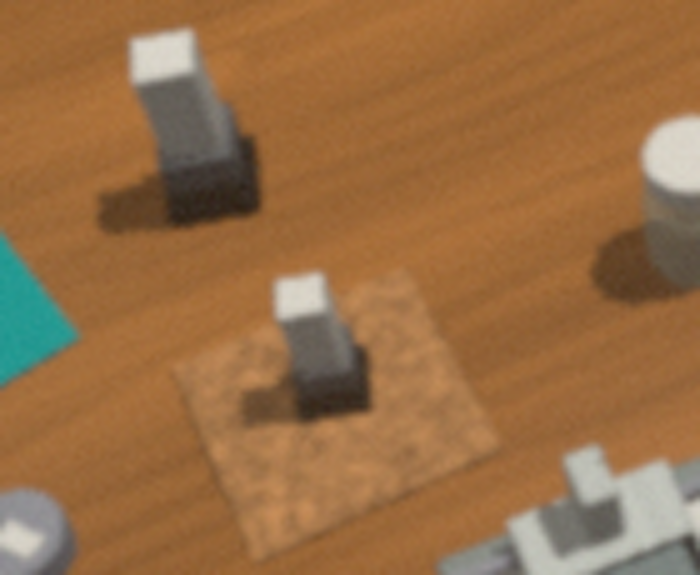

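```bash
cat > h.py <<'E'
import numpy as np,cv2
from scipy.optimize import least_squares
from scipy.spatial.transform import Rotation as R
from bench import env,jaws,kinematics,vision,workorder,telemetry
def proj(cam,P):
    P=np.atleast_2d(P);T=np.linalg.inv(np.array(cam["cam_to_world"]))
    c=P@T[:3,:3].T+T[:3,3]; f=210/np.tan(np.radians(cam["vertical_fov"])/2)
    x,y,z=c[:,0],-c[:,1],-c[:,2]
    if cam.get("fish"):
        rr=np.hypot(x,y);th=np.arctan2(rr,z);k=f*th/np.maximum(rr,1e-9)
        return np.c_[cam["cx"]+k*x,cam["cy"]+k*y]
    return np.c_[cam["cx"]+f*x/z,cam["cy"]+f*y/z]
def cam(n):
    c=dict(vision.camera_params(n)); c["fish"]=n=="wrist"; return c
def tri(obs):
    # obs list of (cam,(u,v)); returns 3d point
    r=lambda p:np.concatenate([proj(c,p)[0]-uv for c,uv in obs])
    s=least_squares(r,[.5,0,.05]);return s.x,np.abs(s.fun).max()
def onz(c,uv,z):
    s=least_squares(lambda p:proj(c,[p[0],p[1],z])[0]-uv,[.5,0]);return s.x
def place(x,y,yaw,P):
    P=np.atleast_2d(P);c,s=np.cos(yaw),np.sin(yaw)
    return np.c_[x+c*P[:,0]-s*P[:,1],y+s*P[:,0]+c*P[:,1],P[:,2]]
def box(x0,x1,y0,y1,z0,z1):
    return np.array([[x,y,z] for z in(z0,z1) for x,y in((x0,y0),(x1,y0),(x1,y1),(x0,y1))])
def drawbox(img,c,P,col,k):
    q=(proj(c,P)*k*1.0).astype(int)
    for i in range(4):
        for a,b in((i,(i+1)%4),(4+i,4+(i+1)%4),(i,i+4)):cv2.line(img,tuple(map(int,q[a])),tuple(map(int,q[b])),col,1,cv2.LINE_AA)
def down(yaw):
    # tool z down, tool x (jaws) along world direction yaw
    c,s=np.cos(yaw),np.sin(yaw)
    return R.from_matrix(np.array([[c,s,0],[s,-c,0],[0,0,-1]])).as_quat()
E
python3 - <<'E'
from h import *
T=cam("top");S=cam("scene")
ts=lambda u,v:np.array([185+u/4.7,130+v/4.7]); tm=lambda u,v:np.array([320+u/5,195+v/5])
ss=lambda u,v:np.array([200+u/4,215+v/4]); sm=lambda u,v:np.array([120+u/5,165+v/5])
print("mat",[onz(T,tm(*p),.004).round(4) for p in((42,62),(264,34),(300,255),(80,282))],[onz(S,sm(*p),.004).round(4) for p in((178,368),(404,270),(498,445),(256,560))])
print("grip top z",tri([(T,tm(196,148)),(S,sm(301,297))]),onz(T,tm(196,148),.079),onz(S,sm(301,297),.079))
print("fin top",tri([(T,ts(640,172)),(S,ss(148,172))]),onz(T,ts(640,172),.091),onz(S,ss(148,172),.091))
print("marker top",tri([(T,ts(360,48)),(S,ss(485,226))]),onz(T,ts(360,48),.072),onz(S,ss(485,226),.072))
a,b=onz(T,ts(111,192),.036),onz(T,ts(743,160),.036)
print("ends",a,b,np.linalg.norm(a-b)); a2,b2=onz(S,ss(648,68),.036),onz(S,ss(57,315),.036);print(a2,b2,np.linalg.norm(a2-b2))
# jar, dropper etc
print("jar",onz(T,(282,226),.075),"tally",onz(T,(411,216),.02),'dish',onz(T,(199,250),.018),'dropper',onz(T,(117,252),.095),'beaker',onz(T,(134,204),.085),'case',onz(T,(400,168),.028),'bigw',onz(T,tm(285,455),.09))
E
```

```text
mat [array([ 0.5123, -0.1454]), array([ 0.5133, -0.2639]), array([ 0.3955, -0.2623]), array([ 0.3952, -0.1477])] [array([ 0.4019, -0.2611]), array([ 0.4   , -0.1459]), array([ 0.5151, -0.1444]), array([ 0.5177, -0.2613])]
grip top z (array([ 0.44654553, -0.20051511,  0.07499075]), np.float64(0.6586031047801839)) [ 0.44553883 -0.20115347] [ 0.45025718 -0.19951645]
fin top (array([ 0.59753274, -0.12819324,  0.09441557]), np.float64(0.17770738785952744)) [ 0.59847452 -0.12914728] [ 0.59561915 -0.12738632]
marker top (array([0.69443379, 0.01076574, 0.07037842]), np.float64(0.7788554488799946)) [0.69285856 0.00887892] [0.69553626 0.01145381]
ends [0.63968765 0.15519516] [ 0.61597807 -0.19557131] 0.3515668694026851
[0.63910157 0.15922594] [ 0.61749185 -0.19479184] 0.3546767108212584
jar [ 0.46513969 -0.01544252] tally [ 0.46100315 -0.35075287] dish [0.43887319 0.1995478 ] dropper [0.44641385 0.37811882] beaker [0.56053668 0.33654111] case [ 0.58976393 -0.3438577 ] bigw [ 0.29641125 -0.21582982]
```

The top crop shows the small wiper, grip at (359,225), standing on the speckled cork mat, corners (328,207) to (380,246). The larger lookalike at (377,286) stands on bare wood. The stage carries its carriage at the -y end, with the fin at (321,167) and the dark notch marker at (262,140). Next I look closer with the wrist camera.

```bash
python3 - <<'E'
from h import *
import json
def shot(n,p,yaw):
    env.move_pose(p,down(yaw)); env.pause(.2)
    c=cam("wrist"); im=vision.grab_frame("wrist")
    cv2.imwrite(f"pics/{n}.png",im[:,:,::-1]); c["cam_to_world"]=np.array(c["cam_to_world"]).tolist(); json.dump(c,open(f"pics/{n}.json","w"))
    print(n,telemetry.current_joints().round(2) if hasattr(telemetry.current_joints(),'round') else telemetry.current_joints(),telemetry.current_t())
for yaw in(np.pi/2-.064,-np.pi/2-.064): print(kinematics.inverse_kinematics([.45,-.2,.2],down(yaw)))
shot("w_stage",[.56,-.02,.27],np.pi/2-.064)
shot("w_wip",[.445,-.2,.22],np.pi/2-.064)
E
```

```text
[-0.58140292  0.16644007 -0.22249111  1.18186515  0.         -0.51740292]
[-0.58140292  0.16644007 -0.22249111  1.18186515  0.          2.62418973]
w_stage [-0.18  0.28  0.09  1.38  0.   -0.11] 2.6917
w_wip [-0.58  0.15 -0.19  1.23  0.   -0.52] 3.825
```

View pics/w_stage.png

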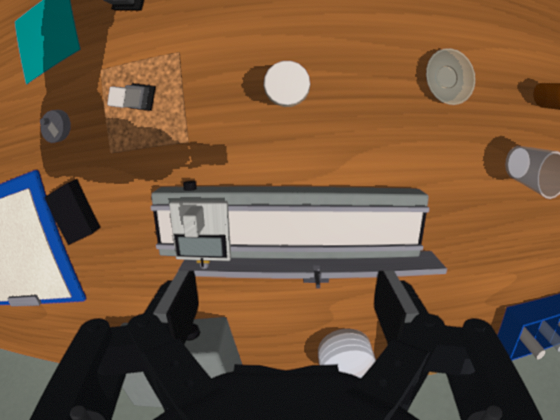

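View pics/w_wip.png

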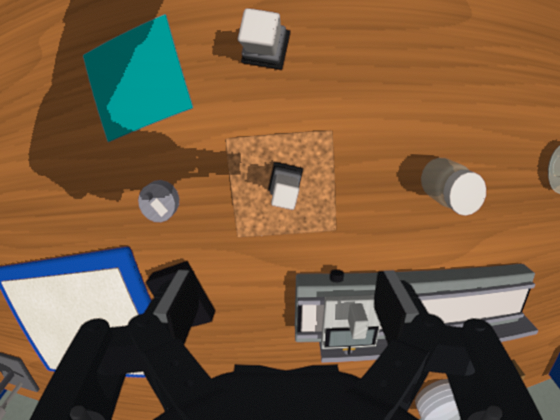

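```bash
python3 - <<'E'
import cv2
t=cv2.imread("pics/w_stage.png");s=cv2.imread("pics/w_wip.png")
cv2.imwrite("pics/w1.png",cv2.resize(t[175:295,140:300],None,fx=5,fy=5,interpolation=cv2.INTER_CUBIC))
cv2.imwrite("pics/w2.png",cv2.resize(t[175:295,300:460],None,fx=5,fy=5,interpolation=cv2.INTER_CUBIC))
cv2.imwrite("pics/w3.png",cv2.resize(s[125:245,220:345],None,fx=5,fy=5,interpolation=cv2.INTER_CUBIC))
E
```

```text
(no output)
```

View pics/w1.png

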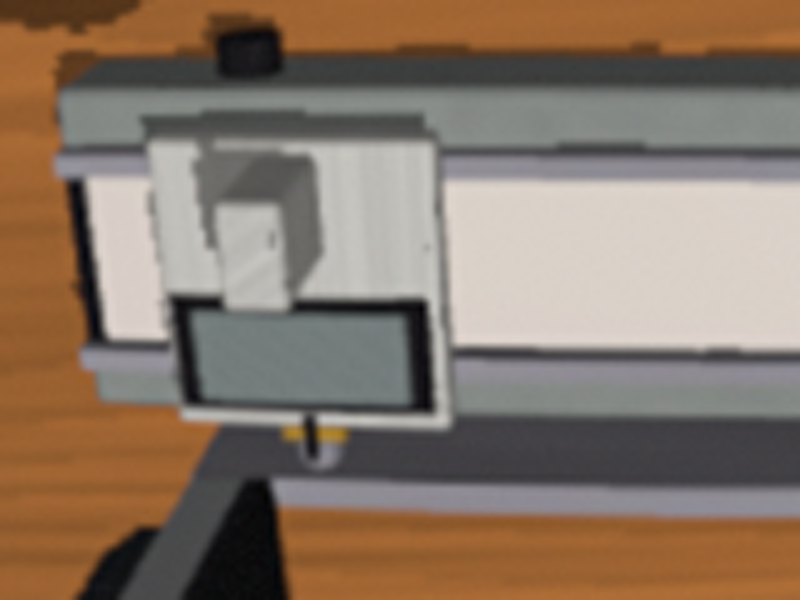

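View pics/w2.png

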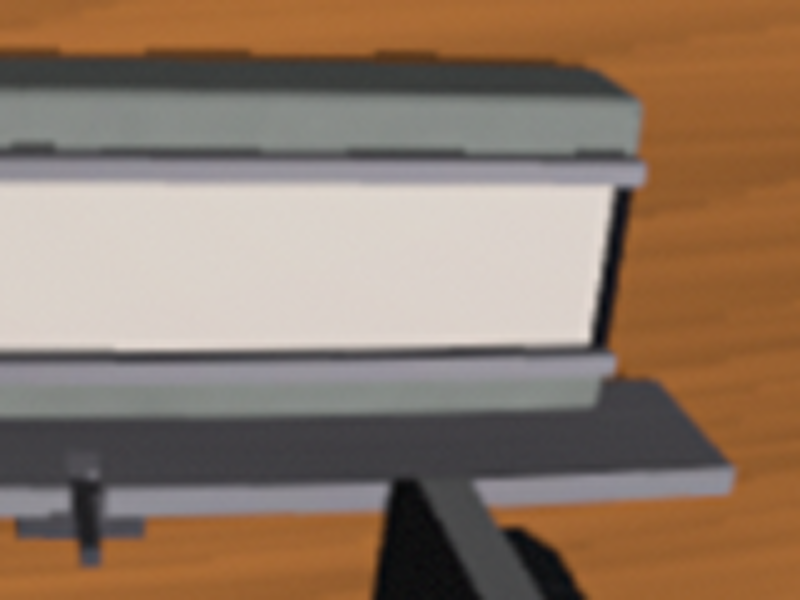

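View pics/w3.png

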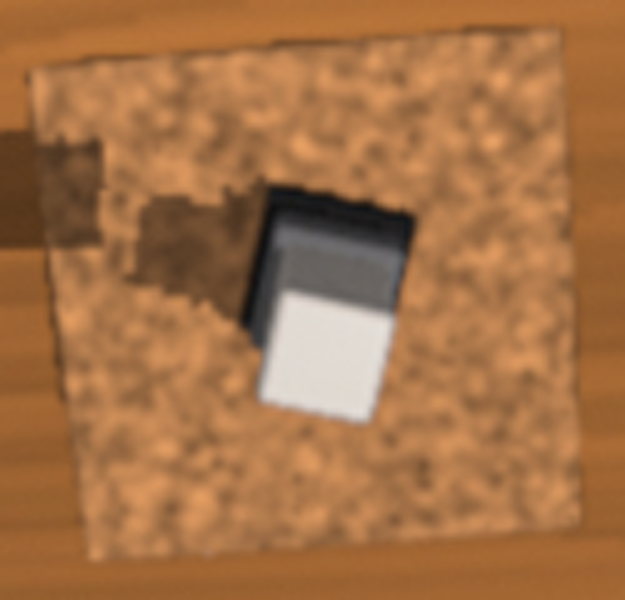

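```bash
cat > fit.py <<'E'
from h import *
import json
A=json.load(open("pics/w_stage.json"));B=json.load(open("pics/w_wip.json"))
a=lambda l:np.array([[140+u/5,175+v/5] for u,v in l]);b=lambda l:np.array([[300+u/5,175+v/5] for u,v in l]);c=lambda l:np.array([[220+u/5,125+v/5] for u,v in l])
def fit(cm,M,uv,x0):
    s=least_squares(lambda p:(proj(cm,place(*p,M))-uv).ravel(),x0,loss="soft_l1",f_scale=.5);return s.x,(proj(cm,place(*s.x,M))-uv).round(1)
M=np.array([[-30,-180,42],[-24,-180,42],[24,-180,42],[30,-180,42],[-30,180,42],[-24,180,42],[24,180,42],[30,180,42],[24,-175,36],[24,175,36]])/1e3
uv=np.r_[a([(57,153),(57,178),(83,345),(83,368)]),b([(645,160),(645,187),(613,350),(613,373)]),a([(106,342)]),b([(592,346)])]
st,r=fit(A,M,uv,[.63,-.02,-.064]);print("stage",st.round(4));print(r.tolist())
P=np.array([[-38,-36,55],[-38,36,55],[38,36,55],[38,-36,55],[-35,-8,91],[-35,8,91],[-9,8,91],[-9,-8,91]])/1e3
ca,r=fit(A,P,a([(148,138),(435,138),(450,425),(183,418),(217,202),(280,202),(290,308),(225,308)]),[.62,-.13,-.06]);print("car",ca.round(4),r.tolist())
inst=lambda p:place(-(np.cos(st[2])*st[0]+np.sin(st[2])*st[1]),-(-np.sin(st[2])*st[0]+np.cos(st[2])*st[1]),-st[2],np.r_[p[:2],0])[0][:2]
print("car in stage",inst(ca))
mk=onz(A,b([(90,560)])[0],.072);print("marker",mk,inst(mk))
mk=onz(A,b([(84,470)])[0],.057);print("bar front",mk,inst(mk))
W=np.array([[-11,-11,79],[11,-11,79],[11,11,79],[-11,11,79]])/1e3
wi,r=fit(B,W,c([(282,292),(258,400),(372,423),(395,315)])[[0,1,2,3]],[.45,-.2,0]);print("wiper",wi,r.tolist())
K=np.array([[-60,-60,4],[-60,60,4],[60,60,4],[60,-60,4]])/1e3
ma,r=fit(B,K,c([(32,68),(560,30),(578,522),(92,560)]),[.45,-.2,0]);print("mat",ma,r.tolist())
E
python3 fit.py
```

```text
stage [ 0.6292 -0.0172 -0.0694]
[[-1.8, 0.4], [-1.2, -0.2], [-1.5, 0.7], [-0.9, 0.1], [2.0, 0.5], [1.4, -0.5], [2.2, 0.7], [1.5, 0.2], [-1.2, -0.5], [1.5, -0.2]]
car [ 0.6206 -0.1279 -0.07  ] [[-0.4, -0.3], [0.2, -0.2], [0.7, 0.6], [-0.4, 0.3], [-1.0, -0.5], [0.4, -0.4], [0.5, 0.6], [-0.2, 0.3]]
car in stage [-0.00092219 -0.11111705]
marker [0.69547472 0.01171086] [0.0641229  0.03339156]
bar front [0.67819634 0.01187017] [0.04687504 0.03235283]
wiper [ 0.44724034 -0.19982639 -0.2767984 ] [[-0.3, -0.7], [-0.4, 0.4], [0.2, 0.6], [0.9, -0.3]]
mat [ 0.45640675 -0.20324851  0.0142583 ] [[-1.4, -0.2], [1.0, -1.2], [1.1, 1.3], [-0.8, 0.7]]
```

```bash
python3 - <<'E'
from h import *
import json
x,y=.4472,-.1998; q=down(np.pi/2-.277)
jaws.gripper_to(.06,40)
env.move_pose([x,y,.14],q); 
env.line_to([x,y,.040],velocity=.1,stop_force=8)
env.pause(.1);print(telemetry.current_ee_pos(),telemetry.current_ft_force())
jaws.gripper_to(0.0,40); print("open",telemetry.current_opening())
env.line_to([x,y,.14],velocity=.12); env.pause(.2)
print(telemetry.current_ee_pos(),telemetry.current_ft_force(),telemetry.current_opening(),telemetry.current_t())
c=cam("wrist");cv2.imwrite("pics/held.png",vision.grab_frame("wrist")[:,:,::-1])
cv2.imwrite("pics/held_s.png",vision.grab_frame("scene")[:,:,::-1])
E
```

```text
[ 0.44776342 -0.20017701  0.0407216 ] [ 0.71063247  0.04304559 -0.2935329 ]
open 0.021354372345794393
[ 0.44672765 -0.19949287  0.13919345] [-0.1971146   0.44914404 -0.95043484] 0.021539516830987177 7.475
```

View pics/held.png

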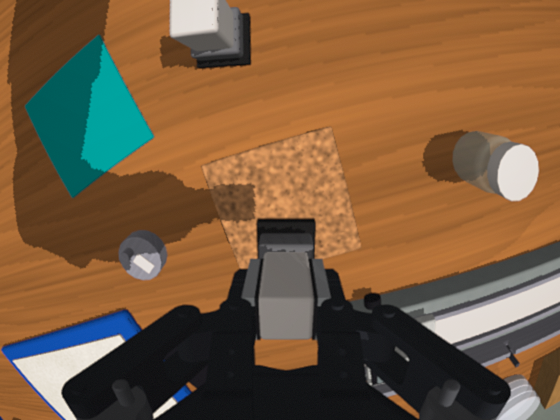

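View pics/held_s.png

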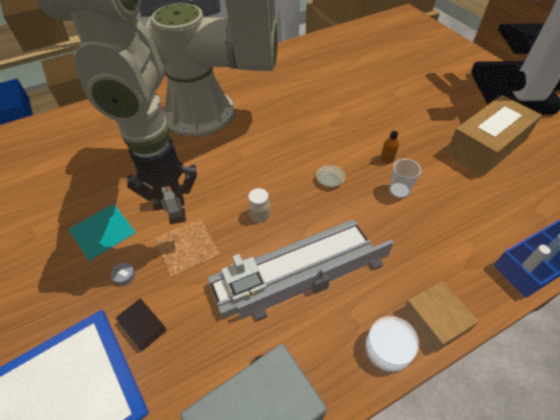

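The wiper is held square between the pads, with the foot at (286,240), and the mat below is empty. Now I bring it over the bed and press.

```bash
python3 - <<'E'
from h import *
st=(.6292,-.0172,-.0694); q=down(np.pi/2+st[2])
P=lambda x,y,z:place(*st,[x,y,z])[0]
env.line_to([.4467,-.1995,.19],velocity=.2)
env.move_pose(P(0,-.036,.15),q); env.line_to(P(0,-.036,.085),velocity=.12); env.pause(.3)
f0=np.array(telemetry.current_ft_force());print(f0,telemetry.current_ee_pos())
hit=env.line_to(P(0,-.036,.067),velocity=.02,stop_force=4.0); env.pause(.2)
print(hit,telemetry.current_ee_pos(),telemetry.current_ft_force()-f0,telemetry.current_t())
cv2.imwrite("pics/press.png",vision.grab_frame("wrist")[:,:,::-1])
cv2.imwrite("pics/press_s.png",vision.grab_frame("scene")[:,:,::-1])
E
```

```text
[-0.12100782  0.35130151 -0.97322725] [ 0.62718949 -0.05316336  0.08577053]
True [ 0.62647806 -0.05308386  0.06989343] [ 1.26486414 -1.52839052  4.62384968] 10.8083
```

View pics/press.png

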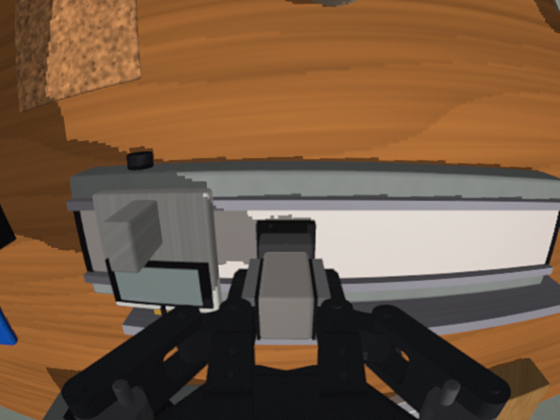

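```bash
python3 - <<'E'
import cv2
s=cv2.imread("pics/press_s.png");cv2.imwrite("pics/ps2.png",cv2.resize(s[180:330,190:400],None,fx=3.8,fy=3.8,interpolation=cv2.INTER_CUBIC))
E
```

```text
(no output)
```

View pics/ps2.png

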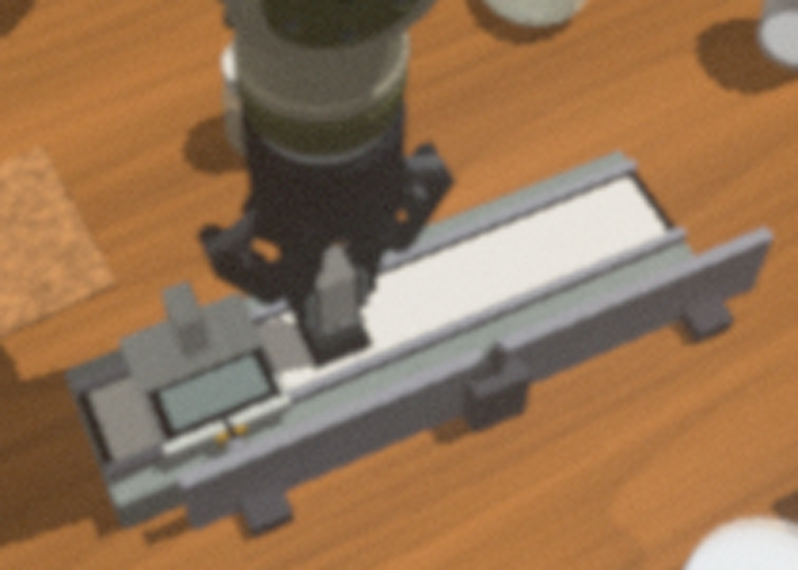

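Foot at (286,240) sits between the rails, clear of the carriage and pressed with about 4.6 N. I start the stroke, watching the force.

```bash
python3 - <<'E'
from h import *
st=(.6292,-.0172,-.0694)
P=lambda x,y,z:place(*st,[x,y,z])[0]
f0=np.array([-.12,.35,-.97]); z=.069
for y in(-.03,.015,.055,.095,.145):
    env.line_to(P(0,y,z),velocity=.05); env.pause(.08)
    f=telemetry.current_ft_force()-f0; p=telemetry.current_ee_pos(); print(y,f.round(2),np.round(p,4),round(telemetry.current_t(),2))
    if y<.14:
        if f[2]<3.8: z-=.0008
        if f[2]>8: z+=.0015
cv2.imwrite("pics/end.png",vision.grab_frame("wrist")[:,:,::-1])
E
```

```text
-0.03 [0.94 0.48 5.99] [ 0.6272 -0.0469  0.069 ] 11.26
0.015 [0.23 2.49 5.09] [ 0.6302 -0.0015  0.0689] 12.39
0.055 [0.32 2.2  5.9 ] [0.633  0.0385 0.069 ] 13.43
0.095 [-0.79  2.06  5.74] [0.6358 0.0784 0.069 ] 14.46
0.145 [-0.01  0.39  5.4 ] [0.6392 0.1281 0.069 ] 15.69
```

View pics/end.png

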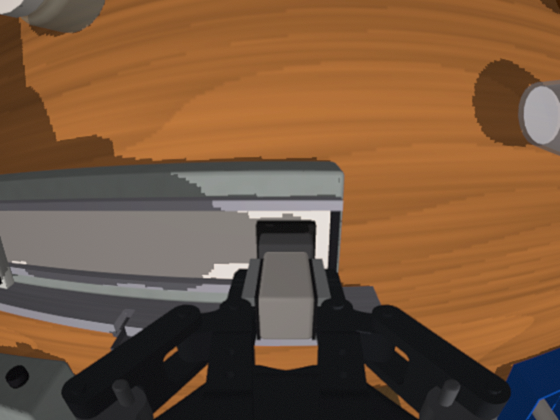

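The stroke stayed pressed at about 5–6 N throughout, and the foot's leading edge at x≈315 sits just before the bed's end at x≈330. Now I return the wiper to the mat.

```bash
python3 - <<'E'
from h import *
st=(.6292,-.0172,-.0694); q=down(np.pi/2+st[2])
P=lambda x,y,z:place(*st,[x,y,z])[0]
env.line_to(P(0,.145,.2),velocity=.15)
m=[.453,-.201]
env.move_pose(m+[.2],q); env.line_to(m+[.055],velocity=.15); env.pause(.2)
f0=np.array(telemetry.current_ft_force())
hit=env.line_to(m+[.0385],velocity=.02,stop_force=2.0); env.pause(.2)
print(hit,telemetry.current_ee_pos(),telemetry.current_ft_force()-f0)
if telemetry.current_ee_pos()[2]<.0405: env.line_to(m+[.0403],velocity=.02)
print(telemetry.current_ee_pos(),telemetry.current_ft_force()-f0)
jaws.gripper_to(.07); env.pause(.1)
env.line_to(m+[.16],velocity=.1); env.pause(.3)
c=cam("wrist");print(c["cam_to_world"]);print(telemetry.current_t())
cv2.imwrite("pics/back.png",vision.grab_frame("wrist")[:,:,::-1])
E
```

```text
True [ 0.45271396 -0.20084857  0.03944332] [ 1.22560254 -1.27089484  4.07661443]
[ 0.45281763 -0.20091885  0.04021264] [ 0.30205254 -0.62374783  3.54123834]
[[ 0.06997128 -0.94577181 -0.31720608  0.37125451]
 [ 0.99754652  0.06704882  0.02013432 -0.19585709]
 [ 0.00222582 -0.31783664  0.94814288  0.30226784]
 [ 0.          0.          0.          1.        ]]
22.9333
```

View pics/back.png

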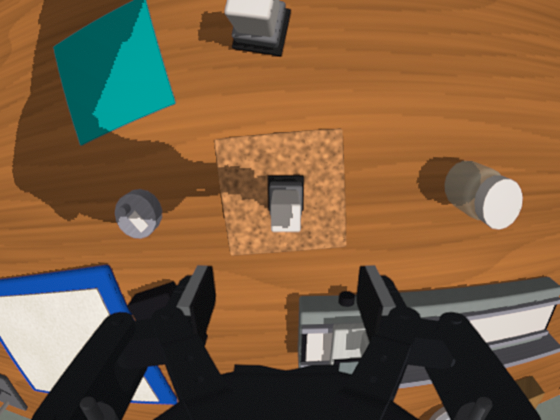

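The wiper stands upright at the mat's centre, grip top around (286,218) and released. Next is the fin.

```bash
python3 - <<'E'
from h import *
st=(.6292,-.0172,-.0694); q=down(np.pi/2+st[2])
f=[.5983,-.1270]
jaws.gripper_to(.06,50)
env.line_to([.453,-.201,.2],velocity=.2)
env.move_pose(f+[.16],q); env.line_to(f+[.061],velocity=.1,stop_force=8); env.pause(.15)
f0=np.array(telemetry.current_ft_force());print(f0,telemetry.current_ee_pos())
jaws.gripper_to(0,50); env.pause(.2)
print(telemetry.current_opening(),telemetry.current_ee_pos(),telemetry.current_ft_force()-f0,telemetry.current_t())
cv2.imwrite("pics/fin.png",vision.grab_frame("wrist")[:,:,::-1])
E
```

```text
[ 0.04222087 -0.15530893 -1.04607198] [ 0.59885747 -0.12716003  0.06178238]
0.015489186317202001 [ 0.59837291 -0.1271507   0.06127214] [-1.58381748 -0.05935984  4.99759642] 26.2667
```

View pics/fin.png

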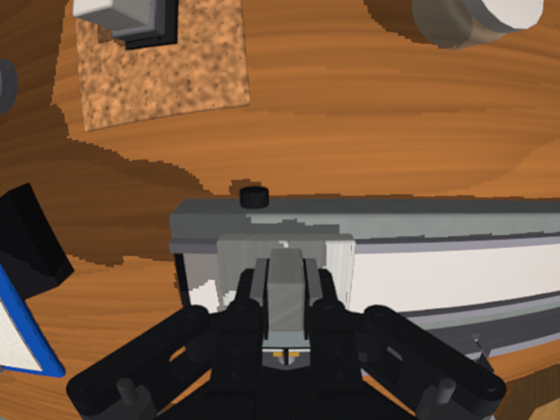

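Fin is gripped (opening 15.5 mm ≈ 16 mm), with the carriage at stage y ≈ -0.112. I slide it most of the way and then look.

```bash
cat >> h.py <<'E'
ST=(.6292,-.0172,-.0694)
def S2W(x,y,z): return place(*ST,[x,y,z])[0]
def W2S(p):
    c,s=np.cos(ST[2]),np.sin(ST[2]);d=np.array(p[:2])-ST[:2];return np.array([c*d[0]+s*d[1],-s*d[0]+c*d[1]])
def fs():
    f=np.array(telemetry.current_ft_force());return np.r_[W2S(f[:2]+np.array(ST[:2])),f[2]]
E
python3 - <<'E'
from h import *
xs=-.0228
print(W2S(telemetry.current_ee_pos()))
for y in(-.08,-.03,.005,.018):
    env.line_to(S2W(xs,y,.0613),velocity=.06); env.pause(.1); print(y,W2S(telemetry.current_ee_pos()).round(4),fs().round(2),telemetry.current_opening(),telemetry.current_t())
for n in("scene","top","wrist"): cv2.imwrite(f"pics/sl_{n}.png",vision.grab_frame(n)[:,:,::-1])
s=cv2.imread("pics/sl_scene.png");cv2.imwrite("pics/sl_s2.png",cv2.resize(s[215:325,240:380],None,fx=5,fy=5,interpolation=cv2.INTER_CUBIC))
E
```

```text
[-0.02315716 -0.11178653]
-0.08 [-0.0231 -0.0798] [-3.25 -0.24  3.72] 0.015375941936882184 27.0917
-0.03 [-0.0232 -0.0303] [-3.67 -2.92  4.38] 0.01524291071939092 28.175
0.005 [-0.0232  0.0054] [-3.91  0.24  4.93] 0.015336428620690148 29.0083
0.018 [-0.0231  0.0197] [-4.12  5.16  5.69] 0.015042449566747492 29.475
```

View pics/sl_s2.png

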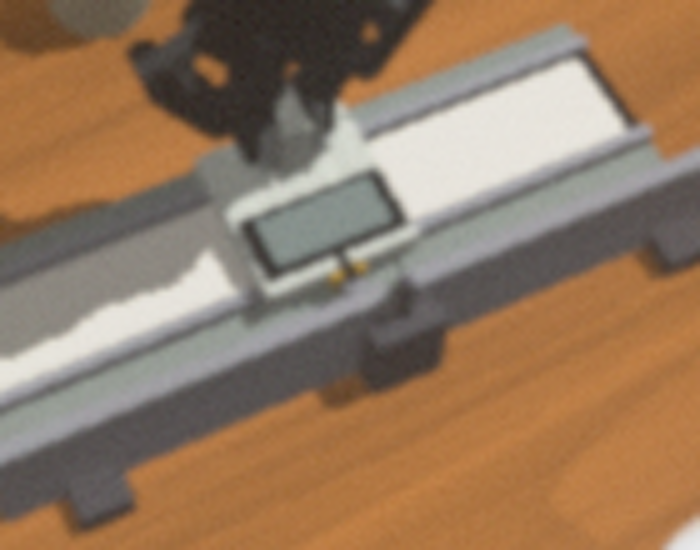

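View pics/sl_wrist.png

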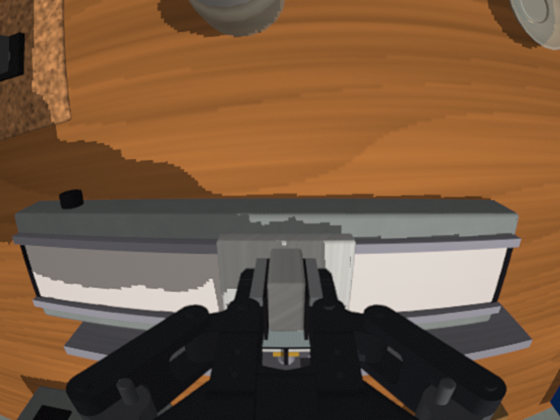

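```bash
python3 - <<'E'
from h import *
S=cam("scene");s=lambda u,v:np.array([240+u/5,215+v/5])
print("index",W2S(onz(S,s(349,262),.055)),"marker top",W2S(onz(S,s(402,270),.072)),"marker base at bar top",W2S(onz(S,s(400,300),.057)))
xs=-.0231
for y in np.arange(.020,.029,.0015):
    env.line_to(S2W(xs,y,.0615),velocity=.02); env.pause(.1); print(y.round(4),W2S(telemetry.current_ee_pos()).round(4),fs().round(2),telemetry.current_t())
E
```

```text
index [0.03793431 0.02161567] marker top [0.05843964 0.03432577] marker base at bar top [0.06339283 0.0318625 ]
0.02 [-0.0232  0.0204] [-2.93  0.9   2.13] 29.975
0.0215 [-0.0232  0.021 ] [-2.77 -3.1   0.22] 30.325
0.023 [-0.0232  0.0231] [-2.59 -1.4  -0.62] 30.675
0.0245 [-0.0232  0.0248] [-1.89 -1.48 -1.75] 31.025
0.026 [-0.0232  0.0261] [-1.23 -1.7  -3.67] 31.375
0.0275 [-0.0232  0.0278] [-1.18 -1.85 -4.55] 31.725
0.029 [-0.0231  0.0301] [-0.51  3.45 -5.85] 32.075
```

```bash
python3 - <<'E'
from h import *
xs=-.0231
for y in np.arange(.0297,.0345,.0006):
    env.line_to(S2W(xs,y,.0613),velocity=.01); env.pause(.15); p=W2S(telemetry.current_ee_pos());f=np.mean([fs() for _ in range(4)],0); print(y.round(4),p.round(4),f.round(2),round(telemetry.current_t(),1))
    if f[1]<-6: break
E
```

```text
0.0297 [-0.0232  0.0302] [-1.24  4.39 -4.9 ] 32.5
0.0303 [-0.0232  0.0302] [-2.14  3.67 -4.34] 32.9
0.0309 [-0.0232  0.0305] [-2.3   0.46 -3.11] 33.3
0.0315 [-0.0232  0.0317] [-2.24 -0.09 -4.07] 33.7
0.0321 [-0.0232  0.0329] [-2.25  4.74 -3.31] 34.1
0.0327 [-0.0232  0.0329] [-2.62  4.52 -3.68] 34.5
0.0333 [-0.0231  0.0331] [-1.79  2.69 -3.54] 34.9
0.0339 [-0.0231  0.0334] [-2.5  -0.   -3.36] 35.3
0.0345 [-0.0232  0.034 ] [-2.29 -3.77 -2.87] 35.7
```

```bash
python3 - <<'E'
from h import *
for n in("scene",): cv2.imwrite(f"pics/n1_{n}.png",vision.grab_frame(n)[:,:,::-1])
s=cv2.imread("pics/n1_scene.png");cv2.imwrite("pics/n1_s2.png",cv2.resize(s[240:310,280:360],None,fx=8,fy=8,interpolation=cv2.INTER_CUBIC))
E
```

```text
(no output)
```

View pics/n1_s2.png

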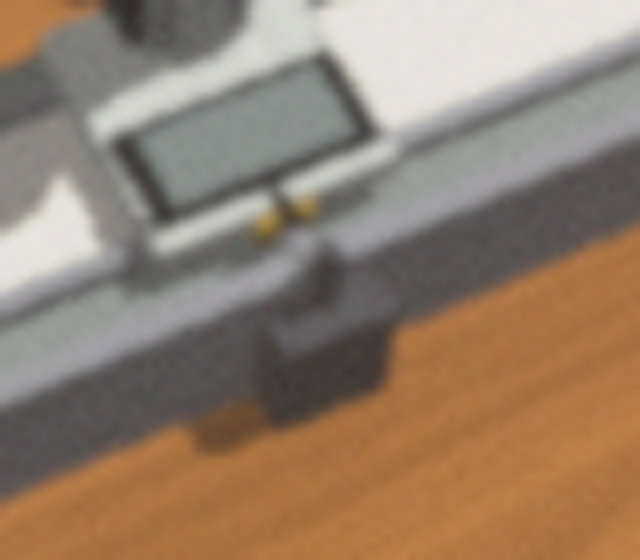

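```bash
python3 - <<'E'
from h import *
S=cam("scene");s=lambda u,v:np.array([280+u/8,240+v/8])
print("index",W2S(onz(S,s(282,195),.055)),W2S(onz(S,s(292,210),.055)),"marker top",W2S(onz(S,s(322,246),.072)),"base",W2S(onz(S,s(320,290),.057)))
for y in (.0335,.0345,.036): print(y,[((proj(S,S2W(x,y,z))[0]-[280,240])*8).round() for x,z in((.038,.055),(.06,.072),(.06,.057))])
xs=-.0231
for y in np.arange(.0348,.0372,.0006):
    env.line_to(S2W(xs,y,.0613),velocity=.01); env.pause(.15); p=W2S(telemetry.current_ee_pos());f=np.mean([fs() for _ in range(4)],0); print(y.round(4),p.round(4),f.round(2),round(telemetry.current_t(),1))
    if f[1]<-6.5: break
E
```

```text
index [0.03636241 0.03522249] [0.04141121 0.03550918] marker top [0.06183607 0.03216493] base [0.06591269 0.03051544]
0.0335 [array([279., 202.]), array([323., 238.]), array([319., 267.])]
0.0345 [array([282., 201.]), array([327., 237.]), array([323., 265.])]
0.036 [array([288., 199.]), array([332., 234.]), array([328., 263.])]
0.0348 [-0.0231  0.0342] [-2.63 -4.28 -2.7 ] 36.1
0.0354 [-0.0231  0.0344] [-3.77 -5.66 -3.54] 36.5
0.036 [-0.0231  0.0346] [-2.87 -7.69 -2.23] 36.9
```

Past y_s ≈ 0.033 the carriage sticks and the resistance rises, with actual position lagging command: this is the notch, centre near 0.034. I ease back, release so the ball centres itself, and re-grip.

```bash
python3 - <<'E'
from h import *
xs=-.0231
def rep(t):
    p=W2S(telemetry.current_ee_pos());f=np.mean([fs() for _ in range(5)],0);print(t,p.round(4),f.round(2),telemetry.current_opening(),round(telemetry.current_t(),1));return f
env.line_to(S2W(xs,.0340,.0613),velocity=.01);env.pause(.2);rep("back")
jaws.gripper_to(.028);env.pause(.4);f0=rep("open")
cv2.imwrite("pics/rel.png",vision.grab_frame("wrist")[:,:,::-1])
cv2.imwrite("pics/rel_top.png",cv2.resize(vision.grab_frame("wrist")[225:385,200:370,::-1],None,fx=3.5,fy=3.5,interpolation=cv2.INTER_CUBIC))
E
```

```text
back [-0.0231  0.034 ] [-1.72 -3.7  -3.86] 0.015495050170869296 37.5
open [-0.023  0.034] [ 0.17  0.31 -0.17] 0.02772205613078042 38.2
```

View pics/rel_top.png

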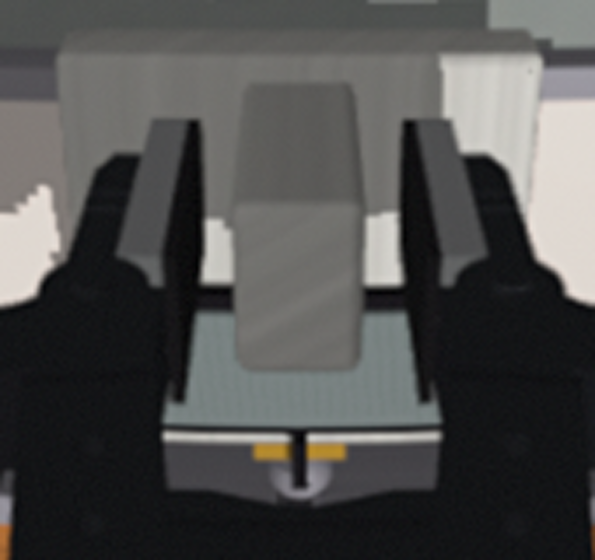

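The fin sits between the open pads about 0.4 mm toward -y (gaps 45 vs 51 px). I shift to match and grip again.

```bash
python3 - <<'E'
from h import *
xs=-.0230
def rep(t):
    p=W2S(telemetry.current_ee_pos());f=np.mean([fs() for _ in range(5)],0);print(t,p.round(4),f.round(2),telemetry.current_opening(),round(telemetry.current_t(),1));return f
env.line_to(S2W(xs,.0336,.0618),velocity=.01);env.pause(.3);f0=rep("moved")
jaws.gripper_to(0,50);env.pause(.5);rep("grip")
for n in("scene","top","wrist"): cv2.imwrite(f"pics/f_{n}.png",vision.grab_frame(n)[:,:,::-1])
env.pause(.3);rep("grip")
s=cv2.imread("pics/f_scene.png");cv2.imwrite("pics/f_s2.png",cv2.resize(s[165:315,120:360],None,fx=3.3,fy=3.3,interpolation=cv2.INTER_CUBIC))
E
```

```text
moved [-0.023   0.0336] [-0.27  0.03 -0.04] 0.028404358039180195 38.8
grip [-0.023   0.0336] [-0.8  -0.46  2.81] 0.015522044463995917 39.6
grip [-0.023   0.0336] [-2.62  0.72  3.7 ] 0.015288566362699336 40.0
```

View pics/f_s2.png

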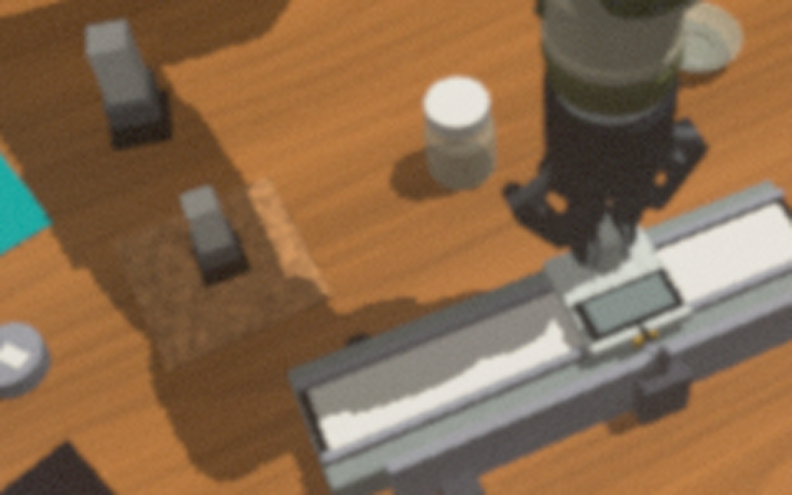

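View pics/f_top.png

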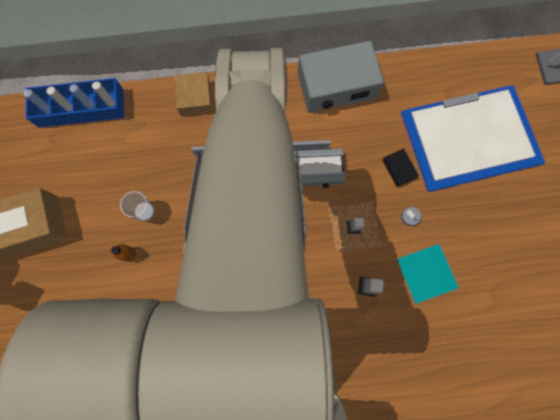

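Wiper stands on the mat and the index meets the marker. A brief symmetric force probe will confirm the notch centre.

```bash
python3 - <<'E'
from h import *
xs=-.0230
for y in(.0346,.0356,.0346,.0336,.0326,.0316,.0326,.0336):
    env.line_to(S2W(xs,y,.0618),velocity=.01);env.pause(.15)
    p=W2S(telemetry.current_ee_pos());f=np.mean([fs() for _ in range(6)],0);print(y,p.round(4),f.round(2),round(telemetry.current_t(),1))
E
```

```text
0.0346 [-0.023  0.034] [-1.95 -3.61  5.28] 40.4
0.0356 [-0.023   0.0345] [-3.25 -6.71  4.98] 40.8
0.0346 [-0.023   0.0342] [-1.84 -4.45  5.49] 41.2
0.0336 [-0.023   0.0338] [-2.54 -1.82  4.21] 41.6
0.0326 [-0.023   0.0334] [-1.92  0.28  4.26] 42.0
0.0316 [-0.023   0.0331] [-1.11  2.13  5.83] 42.4
0.0326 [-0.023   0.0335] [-2.03  1.26  5.36] 42.8
0.0336 [-0.023   0.0338] [-1.29 -2.31  4.63] 43.2
```

```bash
python3 - <<'E'
from h import *
env.line_to(S2W(-.023,.0332,.0618),velocity=.01);env.pause(.6)
print(W2S(telemetry.current_ee_pos()),fs(),telemetry.current_opening(),telemetry.current_t())
workorder.finish_job()
E
```

```text
[-0.02301724  0.03366197] [-2.08063412 -2.03565986  5.1487743 ] 0.015574981281403128 44.0583
the job is handed in; nothing more can be done
```

I handed the job in at about 44 s of the 64 s allowed, with every step done as far as my readings and pictures show. `finish_job` reports no verdict.

- **Wipe:** I took the small wiper from the cork mat and wiped the bed in one stroke, from stage y of about -36 mm to +145 mm. The upward push read about 4.6 N at touchdown and 5–6 N during the stroke.
- **Wiper put back:** It stands upright and released near the mat's centre. The last scene and top pictures still showed it there.
- **Carriage:** I slid it by the fin into the notch, then briefly let go so the ball could centre itself, and gripped again at a 50 N setting (opening 15.6 mm on the 16 mm fin).
- **Notch check:** A small push each way met resistance that rose to about 7 N forward and 2 N back. It put the notch centre at stage y of about 33.4 mm. The last reading before hand-in was 33.7 mm, with a side force of about 2 N.

**Disagreements:** One scene picture put the marker at about 32 mm and the index line about 3 mm beyond it. A pixel there is about 2.5 mm, so I relied on the force check instead. The lone positive force readings near 30 mm I took for stick-slip. With the fin gripped there is also a steady vertical reading of about 5 N, possibly from the fingertips touching the plate.

The other things on the bench looked unmoved in the last pictures. The dish was only partly in view there.

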